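# Bleed the air receiver and tag it

### The job

Bleed the little air receiver: unscrew the small knurled lock nut on its valve (counterclockwise from above) all the way up to its stop, then press the freed valve pin right down to its stop and hold it there for a second to let the air out, and let it spring back. Then hang the metal tag from the wooden block on the receiver's hook by its hole, with the marked face (struck-through ring) pointing outward, away from the post. Leave the other things on the bench where they are.

Things in the scene. Friction and masses are not known exactly. Their poses are not given: they have to be found in the camera images.
- receiver: Fixed grey air receiver: a lying tank (80 mm dia., 200 mm long along y, top at z 115) on a dark steel plate 120 x 310 x 10 mm. Origin: centre of the plate's underside; z up; its -x side looks toward the robot. The valve stands on the tank at (0, +100), a capped brass port (18 mm dia., 16 mm high) at (0, +50), and the hook post (12 mm dia., 230 mm high) at (0, -125) mm in this frame. It does not move.
- nut_centre (a point): Centre of the lock nut: a steel knurled ring 14 mm dia., 10 mm high, vertical axis, on the valve pin; the brass valve stem below it is 10 to 11 mm dia. and 30 mm high, so fingers may reach past the nut (nothing wider than 11 mm within 20 mm below it; the port is 50 mm off and lower). Its orientation turns with the nut.
- lock_nut (a joint): Turn of the lock nut in rad: 0 screwed down, grows counterclockwise seen from above, stop at 3.0; it starts at 0 to 0.3. The nut climbs 2 mm per rad (6 mm in all) and stays where it is left; it takes about 0.06 N m to turn, so one pinch turns it at most about 1.5 rad on most wrists.
- pin_tip (a point): Top of the brass valve pin, a head 8 mm dia. that stands 17 mm above the nut's top while the nut is down (11 mm when it is fully up). An arbor press 0.44 m high stands beyond it (x over 0.68, y 0.27 to 0.44 m).
- valve_pin (a joint): How far the valve pin is pressed down in m: 0 at rest, 0.005 at its stop, sprung (about 4 N to start, 8 N at the stop). The nut blocks it: the pin can go down only as far as the nut has been raised, give or take some spring (about 0.15 mm per N).
- hook (a point): Top of the low point of the hook, where the tag's hole edge comes to rest. Axes as the receiver's. The hook is a 6 mm steel rod that comes from the post (42 mm away at +x) toward -x and turns up at its tip, which is 24 mm further at -x and with its top 10 mm higher than this point. Nothing stands more than 10 mm above this point near the hook.
- tag_centre (a point): Centre of the tag: aluminium plate 4 mm thick (x), 50 mm wide (y), 100 mm high (z), 60 g (more or less); the marked face looks to its -x. It stands upright in the slot of the wooden block, its lowest 22 mm inside; grip it by its two side edges, from above. The slot leaves it about 1.5 mm play each side.
- tag_eye (a point): Centre of the tag's through hole, 24 mm dia., 20 mm below the tag's top edge and 30 mm above its centre; axes as the tag's.
- tag_face (a point): A point in the air 60 mm in front of the marked face's middle plane (tag's -x), level with the hole; used to tell which way the face looks.
- tag_block: Fixed slotted wooden block, 50 x 84 x 30 mm, origin at the centre of its underside; the slot runs along its y. Behind it stands an open carton up to 0.37 m high (x over 0.62, y -0.35 to 0); one flap sticks out toward the robot to x 0.55 at y -0.27 to -0.12, z 0.25 to 0.28: keep the wrist clear.
- pliers: Bystander: blue-handled pliers lying on the bench beside a fixed cable drum 0.37 m high (x under 0.40, y over 0.15 m).
- big_nut: Bystander: dark hexagon nut, 36 x 41 x 19 mm.
- pulley: Bystander: vee pulley, 76 mm dia., 34 mm high, near a fixed open cardboard box 0.12 m high (x 0.26 to 0.47, y -0.09 to 0.11 m) that stands in front of the receiver.
- bearing: Bystander: ball bearing, 62 mm dia., 16 mm high.
- bracket: Bystander: angle bracket, 55 x 35 x 50 mm.

How it is judged:
By the outcome, as a careful person would: the job done as asked, in the order asked, and still so for the second after the job is handed in, with the robot touching nothing.
It also fails if it takes over 72 s, if anything falls off the work surface, if the arm or the gripper's body presses on something with over 40 N, if the wrist force passes 120 N, or if a joint passes its speed limit or range.

### The arm

A 6-joint arm with a two-finger parallel gripper is mounted at the origin on a cart in front of the work surface, level with it; the furniture and walls round the work are solid. World frame = base frame: x ahead of the robot, y to its left, z up, the work surface at z = 0. Lengths are in m, angles in rad, forces in N, time in s.
With the tool pointing down it reaches from about 0.35 to 0.975 m from the base axis. Payload 4.9 kg.
Tool frame: the origin (TCP) lies midway between the tips of the shut fingers; the grasp point (between the pads) lies 19 mm behind it; z points along the fingers, y is the direction in which the jaws open and shut (so a half turn about z gives the same grasp; the last joint's range is limited). The gripper opens to 85 mm and grips with 20 to 120 N. Pads are 22 mm wide; open, the fingers measure 114 mm over their backs; the gripper's body (76 mm by 85 mm) begins 54 mm behind the grasp point. The pads swing forward as they close: fully open they stand 13 mm farther back than shut.
Start: joints at [1.059, 0.053, 1.613, -0, 1.476, -0.119], TCP at [0.239, 0.577, 0.231] pointing down, gripper open.
Joint ranges: [-3.01, 3.01], [-1.01, 2.22], [0.06, 2.58], [-1.02, 4.17], [0.09, 2.62], [-3.14, 3.14]. Speed limits (rad/s): [2.57, 2.57, 3.14, 3.14, 3.14, 3.14].

### API

Orientations are given as a unit quaternion [w, x, y, z].
In Python, from plant import manip, cams gives the robot as it stands.
- The arm moves only by the tool jog_arm, never from a script. Its argument "targets" is a list of rows, each a list of 4 numbers: the shift along the tool's x, y, z in m, then the turn about the tool's z in degrees. A call has 1 to 5 rows; each row is the pose to reach, as a shift and turn from the pose commanded when the call began, along the tool's axes at that moment; what a row does not reach only later rows make up. A row lasts 1/12 s, in which the tool goes at most 41.7 mm and 7.16 degrees, less where a joint would pass 70% of its speed; a pose out of reach is approached as far as the arm can. A call with a gripper value outside its range is refused whole. "fingers" is the opening, from 0 (shut) to 1 (fully open), set as the call begins (left out, the last holds). The fingers move at their own pace and stop on an object; the grip force is fixed at half the most. Time passes only in rows, so rows that repeat a pose let the fingers close. It gives the time, the measured TCP pose, the force and the opening at its end, in the units of the state.
- manip.state(): the state, without advancing time (a new reading comes with each control period).
- cams.grab_frame(name): name is "scene" or "top"; returns the picture (420x560x3 uint8, red, green, blue); there is no depth.
- cams.get_calibration(name): a dict with "camera_matrix" (3x3 intrinsics, pixels), "cam_to_world" (4x4, takes a point from camera to world coordinates). Camera axes: x right, y up, looking along -z (the intrinsics and any distortion apply to the point x, -y, -z); pixel columns grow to the right and rows downward; lengths in m; the calibration is good to about 2 mm. A picture is of the moment at which its call begins. get_calibration takes no time and is no camera call.
- manip.job_done(): hands the job in, once; it reports no verdict.
The state is a dict: "time": time; "joint_pos": joint angles; "joint_vel": joint speeds; "joint_efforts": joint torques, N m; "tool_pos": TCP position; "tool_rot": TCP orientation; "contact_force": force on the tool from outside, world axes, zero at the start; "ft_torque": the same for the moment, N m; "gripper_width": opening from 0.0 (shut) to 1.0 (fully open).
Only numpy, scipy, OpenCV 4.12 (cv2) and the standard library are available. Lean on these libraries where they do the work, as an engineer would, in place of code of your own. Each camera call takes 0.05 s, during which the arm holds its last target. There are 200 camera calls.

## Working session

There is one attempt and no reset: what is moved stays moved. The work goes in short steps, Python scripts to look and compute and a tool call to move; the robot and the scene stay as the last step left them, time stands still between calls to the robot, and variables do not carry over. Pictures are saved under pics/ and viewed, about 8 in all and at most 12, crops included, and the job is handed in when it is done.

Besides the shell and the picture viewer there is one more tool, called after "Emit:" as name(argument=value, ...) on one line, values as JSON. jog_arm: Moves the arm, as the interface text tells. Its arguments: {"type":"object","properties":{"targets":{"type":"array"},"fingers":{"type":"number"}},"required":["targets"]}

```bash
mkdir -p pics; ls; python3 - <<'E'
from plant import manip,cams
import cv2,numpy as np
s=manip.state();print(s)
for n in("scene","top"):
    f=cams.grab_frame(n);cv2.imwrite(f"pics/{n}0.png",f[:,:,::-1])
    c=cams.get_calibration(n);print(n,c)
E
```

```text
pics
{'time': 0.0, 'joint_pos': array([ 1.05898527e+00,  5.33356548e-02,  1.61428623e+00, -8.37898265e-06,
        1.47600330e+00, -1.18986571e-01]), 'joint_vel': array([-4.21167857e-05, -8.96601572e-04,  5.15283838e-04, -7.78518920e-04,
       -7.11176886e-04,  3.11727909e-04]), 'joint_efforts': array([-2.21793540e-03, -3.93666101e+01, -3.70184398e+01, -2.65634244e-04,
        6.73033472e-03, -2.60067935e-06]), 'tool_pos': array([0.23893741, 0.57685214, 0.23008081]), 'tool_rot': array([-3.11275898e-04,  1.95151323e-01,  9.80772618e-01, -9.67427502e-04]), 'contact_force': array([0.74312466, 0.41670883, 0.26632841]), 'ft_torque': array([-0.02325733,  0.02572807, -0.01931299]), 'gripper_width': 1.0003717106449022}
scene {'camera_matrix': array([[391.44918429,   0.        , 274.02970298],
       [  0.        , 391.44918429, 210.24377043],
       [  0.        ,   0.        ,   1.        ]]), 'cam_to_world': array([[ 0.90579496,  0.17210928, -0.38718714,  0.14437161],
       [-0.42341389,  0.40217932, -0.8117712 , -0.79538304],
       [ 0.0160053 ,  0.89923867,  0.43716546,  0.53767275],
       [ 0.        ,  0.        ,  0.        ,  1.        ]])}
top {'camera_matrix': array([[420.55222937,   0.        , 277.57525266],
       [  0.        , 420.55222937, 206.89909308],
       [  0.        ,   0.        ,   1.        ]]), 'cam_to_world': array([[-0.00884903,  0.99057365, -0.13669508,  0.38905648],
       [-0.99911662, -0.01437463, -0.03948872, -0.06456729],
       [-0.04108143,  0.13622489,  0.98982579,  1.06117813],
       [ 0.        ,  0.        ,  0.        ,  1.        ]])}
```

View pics/scene0.png

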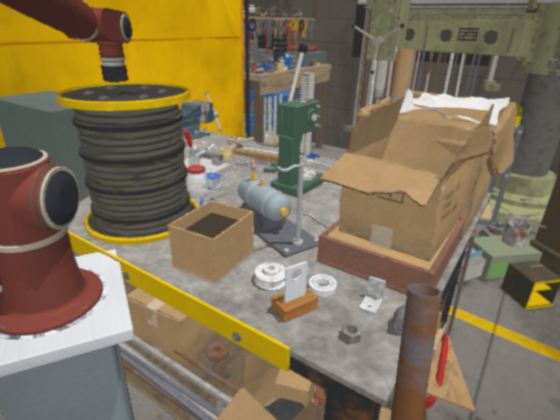

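View pics/top0.png

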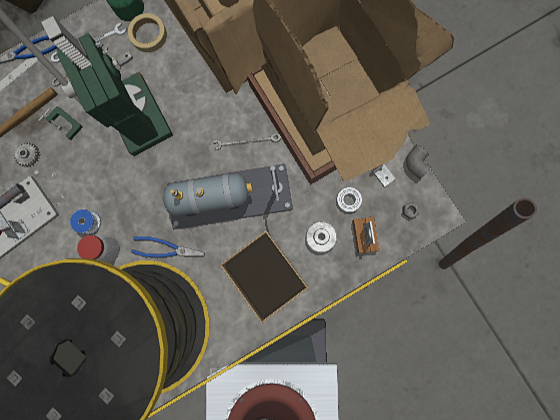

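Top view: receiver spans about (165–292, 165–230), with the valve near (178,193), hook post near (277,180) and tag block near (367,235). Next I'll zoom in.

```bash
python3 - <<'E'
import cv2,numpy as np
t=cv2.imread("pics/top0.png");s=cv2.imread("pics/scene0.png")
def crop(i,x0,y0,w,h,k):return cv2.resize(i[y0:y0+h,x0:x0+w],None,fx=k,fy=k,interpolation=cv2.INTER_CUBIC)
a=crop(t,155,155,140,80,5);b=crop(t,345,210,46,50,5)
im=np.zeros((600,800,3),np.uint8);im[:400,:700]=a[:400,:700];im[400-0:600,:230]=b[:200];
c=crop(s,265,255,60,70,4)[:200]
cv2.imwrite("pics/c1.png",im)
a=crop(s,235,150,90,110,5);b=crop(s,268,255,52,65,6)
im=np.zeros((550,780,3),np.uint8);im[:550,:450]=a;im[:390,460:460+312]=b
cv2.imwrite("pics/c2.png",im)
E
```

```text
(no output)
```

View pics/c1.png

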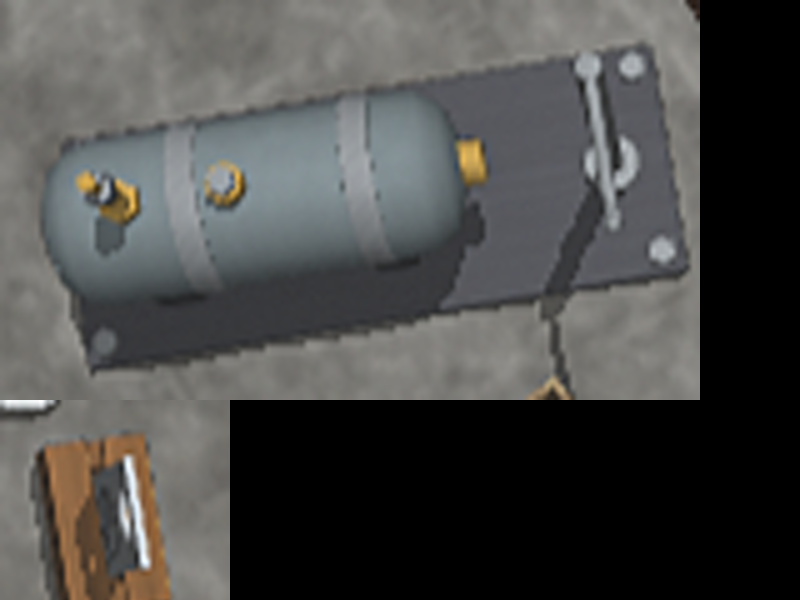

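View pics/c2.png

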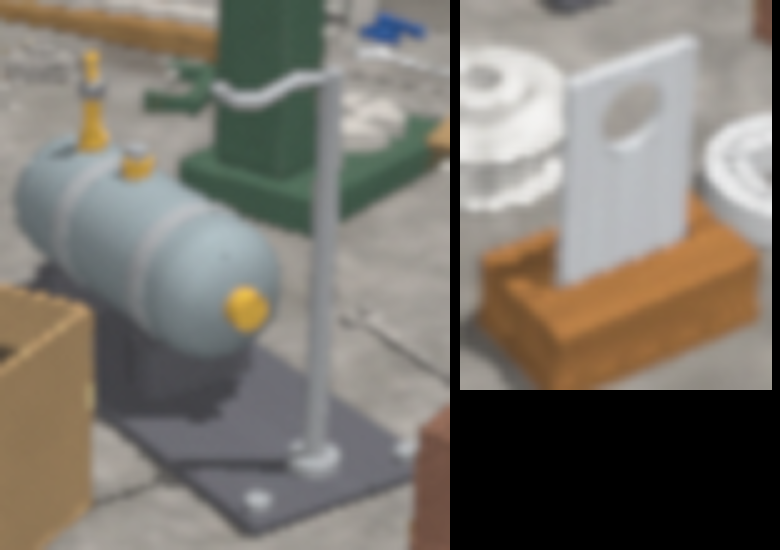

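The crops show the valve with its pin top at (172,191) in top and (253,160) in scene. The hook tip is at (277,200) top and (278,167) scene, and the slot runs roughly along world x. The tag face seen from the scene camera looks blank, so I'll zoom on the tag's other side and triangulate.

```bash
cat > h.py <<'E'
import numpy as np,cv2
from plant import manip,cams
C={n:cams.get_calibration(n) for n in("scene","top")}
def ray(n,uv):
    K=C[n]["camera_matrix"];T=C[n]["cam_to_world"]
    d=np.linalg.inv(K)@[uv[0],uv[1],1];d=T[:3,:3]@[d[0],-d[1],-d[2]]
    return T[:3,3],d/np.linalg.norm(d)
def onz(n,uv,z):
    o,d=ray(n,uv);return o+d*(z-o[2])/d[2]
def tri(a,b):
    o1,d1=ray("scene",a);o2,d2=ray("top",b)
    t=np.linalg.lstsq(np.c_[d1,-d2],o2-o1,rcond=None)[0]
    p,q=o1+d1*t[0],o2+d2*t[1];return (p+q)/2,np.linalg.norm(p-q)
def proj(n,P):
    T=C[n]["cam_to_world"];p=T[:3,:3].T@(np.array(P)-T[:3,3]);p=C[n]["camera_matrix"]@[p[0],-p[1],-p[2]];return p[:2]/p[2]
E
python3 - <<'E'
from h import *
np.set_printoptions(precision=4,suppress=True)
for n,a,b in [("post",(300.6,165),(272.2,167.6)),("hooktip",(278,167.4),(277.2,200.2)),("pin",(253,160.2),(172,191.2)),
 ("tagL?",(286,268),(374,243.6)),("tagR?",(306.6,261),(370.2,221.2))]: print(n,*tri(a,b))
c=[onz("top",p,.01) for p in[(284.6,163),(292.2,208.6),(173,229)]];print(c,np.linalg.norm(c[0]-c[1]),np.linalg.norm(c[2]-c[1]))
d=c[2]-c[1];print("yaw",np.degrees(np.arctan2(-d[0],d[1])));d=c[0]-c[1];print(np.degrees(np.arctan2(d[1],d[0])))
print("centre",(c[0]+c[2])/2)
t=cv2.imread("pics/top0.png")[212:254,350:386]
s=cv2.imread("pics/scene0.png")[255:310,275:320]
im=np.zeros((560,800,3),np.uint8);a=cv2.resize(t,None,fx=11,fy=11,interpolation=2);b=cv2.resize(s,None,fx=9,fy=9,interpolation=2)
a=cv2.convertScaleAbs(a,alpha=2.0);b=cv2.normalize(b,None,-250,300,cv2.NORM_MINMAX,dtype=cv2.CV_32F).clip(0,255)
im[:a.shape[0],:396]=a;im[:495,397:397+403]=b[:,:403];cv2.imwrite("pics/c3.png",im)
E
```

```text
post [ 0.5836 -0.0205  0.2274] 0.0027484756624786603
hooktip [ 0.5169 -0.031   0.2337] 0.0002977120077764083
pin [0.549  0.1989 0.1751] 6.665195695920311e-07
tagL? [ 0.4351 -0.2418  0.1116] 0.0015912365095091662
tagR? [ 0.4848 -0.2352  0.1105] 2.4682027779048744e-05
[array([ 0.6474, -0.0416,  0.01  ]), array([ 0.5294, -0.0595,  0.01  ]), array([0.4816, 0.243 , 0.01  ])] 0.11938786591215984 0.306193374380115
yaw 8.980989508890385
8.595362472989635
centre [0.5645 0.1007 0.01  ]
```

View pics/c3.png

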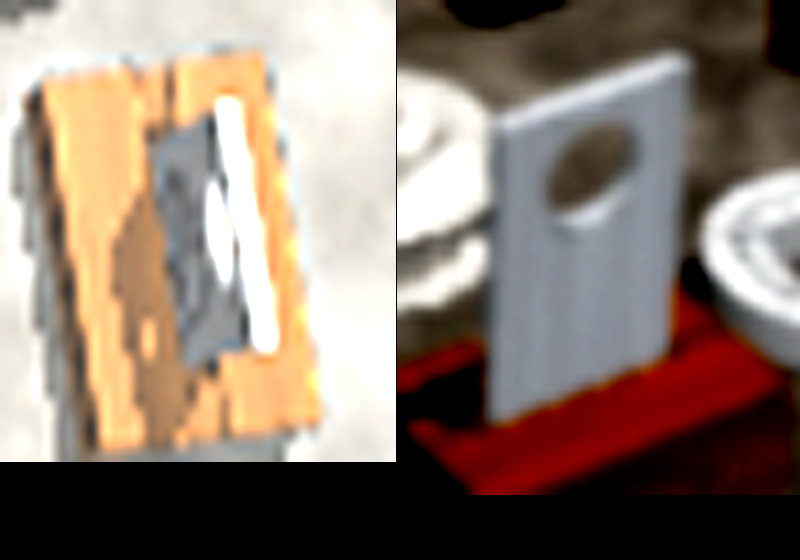

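The top view shows the ring mark's dark strokes on the tag's world +y side, while the −y side is blank. So the tag must turn about +91°. Next I'll check where the drum lies relative to the arm and work out the hook height.

```bash
python3 - <<'E'
from h import *
np.set_printoptions(precision=4,suppress=True)
print("tcp px",proj("scene",(.239,.577,.231)),proj("top",(.239,.577,.231)))
print("drum top edge",[onz("top",p,.37) for p in[(68,358),(167,340),(75,258)]],"base flange",[onz("top",p,.02) for p in[(208,350),(150,265)]])
# hook low point: scene rays ∩ plane through post with normal = receiver y
a=np.radians(8.8);ny=np.array([-np.sin(a),np.cos(a),0]);nx=np.array([np.cos(a),np.sin(a),0])
p0=np.array([.5645,.1007,0])-.125*ny
im=cv2.imread("pics/scene0.png").astype(int)
g=im[155:180,272:306].sum(2)//3
print(g[:,::1])
for uv in[(278,166),(280,168),(283,169),(286,169.5),(290,168),(300,164)]:
    o,d=ray("scene",uv);P=o+d*(ny@(p0-o))/(ny@d);print(uv,"xlocal",nx@(P-p0),"z",P[2])
hk=p0-.042*nx;print("hook",hk)
E
```

```text
tcp px [121.6017 121.136 ] [-30.5386 344.7615]
drum top edge [array([0.2433, 0.3037, 0.37  ]), array([0.2711, 0.1428, 0.37  ]), array([0.4035, 0.3015, 0.37  ])] base flange [array([0.1879, 0.1475, 0.02  ]), array([0.3917, 0.2956, 0.02  ])]
[[132 133 134 135 137 134 110  80  69  70  70  69  69  68  69  68  68  69
   70  73  75  74  73  73  73  73  79 101 131 145 139 130 132 140]
 [116 119 122 123 125 118  99  77  69  69  69  69  69  69  69  69  69  70
   71  74  76  75  74  73  73  73  81 110 142 155 149 144 147 146]
 [101 106 109 111 111 105  90  74  69  69  69  68  69  69  69  70  71  70
   71  74  76  76  73  73  73  73  78 100 130 143 146 153 157 155]
 [ 95  97  99 100  99  95  83  72  69  68  69  70  69  69  69  70  70  71
   72  75  76  74  74  73  73  73  76  92 122 139 145 153 158 158]
 [ 98  98  98  97  94  89  79  70  68  68  70  69  69  70  71  70  70  71
   73  74  77  75  73  73  73  73  76  92 122 142 147 151 153 155]
 [ 99 100 100  99  95  89  78  71  67  68  69  70  70  70  70  70  70  71
   72  75  77  76  74  74  73  74  77  96 125 145 150 150 149 152]
 [107 109 110 
[... 2363 characters left out ...]
41 145 156 167 170]
 [158 153 149 144 135 111  83  71  69  70  69  69  68  68  67  68  69  70
   73  74  74  73  73  73  74  79 101 123 136 142 145 153 163 167]
 [152 144 135 128 116  96  78  70  70  70  70  69  68  69  67  69  69  70
   74  75  73  72  72  73  73  80 102 124 136 142 144 148 154 156]]
(278, 166) xlocal -0.06852928921865567 z 0.2380330696942603
(280, 168) xlocal -0.06281769818164916 z 0.23214198837257854
(283, 169) xlocal -0.05427476569661636 z 0.228102111231126
(286, 169.5) xlocal -0.04565989591982903 z 0.22524751365780615
(290, 168) xlocal -0.034231977305532166 z 0.22679835570449963
(300, 164) xlocal -0.005128254316086087 z 0.23138300330313571
hook [ 0.5421 -0.0293  0.    ]
```

The drum is centred at (0.243, 0.304) with radius 0.16, and the hook's low point is at (0.542, −0.029, ~0.228). The pin agrees in both estimates at (0.549, 0.199). I'll rise over the drum and head for the valve while turning.

Emit:
jog_arm(targets=[[0,0,-0.04,6.7],[0,0,-0.08,13.4],[0,0,-0.12,20.1],[0,0,-0.16,26.8],[0,0,-0.2,33.5]], fingers=0.5)

```text
time: 0.52
tool_pos: [0.239, 0.577, 0.4326]
tool_rot: [-0.0, 0.472, 0.882, -0.0]
contact_force: [-0.1, 0.5, 0.0]
gripper_width: 0.498
```

Emit:
jog_arm(targets=[[-0.031,0.003,-0.02,7],[-0.063,0.006,-0.03,14],[-0.094,0.009,-0.03,21],[-0.126,0.012,-0.03,28],[-0.157,0.015,-0.03,35]])

```text
time: 0.93
tool_pos: [0.3401, 0.4544, 0.4612]
tool_rot: [0.0, 0.715, 0.699, -0.0]
contact_force: [0.3, 0.6, 0.6]
gripper_width: 0.5
```

Emit:
jog_arm(targets=[[-0.026,0.022,0,7],[-0.053,0.045,0,14],[-0.079,0.067,0,21],[-0.106,0.09,0,28],[-0.132,0.112,0,35]])

```text
time: 1.35
tool_pos: [0.4498, 0.3201, 0.4607]
tool_rot: [0.0, 0.892, 0.451, -0.0]
contact_force: [0.0, -0.0, 0.9]
gripper_width: 0.499
```

Emit:
jog_arm(targets=[[-0.008,0.031,0,6],[-0.016,0.061,0,12],[-0.024,0.092,0,18],[-0.032,0.122,0,24],[-0.04,0.153,0,30]])

```text
time: 1.77
tool_pos: [0.55, 0.198, 0.4607]
tool_rot: [-0.0, 0.979, 0.205, -0.0]
contact_force: [0.0, 0.7, -0.0]
gripper_width: 0.503
```

Emit:
jog_arm(targets=[[0,0,0.04,0],[0,0,0.08,0],[0,0,0.12,0],[0,0,0.16,0],[0,0,0.2,0]])

```text
time: 2.18
tool_pos: [0.5489, 0.1991, 0.2589]
tool_rot: [-0.0, 0.978, 0.208, -0.0]
contact_force: [0.5, 0.5, -0.1]
gripper_width: 0.5
```

Emit:
jog_arm(targets=[[0,0,0.03,0],[0,0,0.06,0],[0,0,0.06,0]])

```text
time: 2.43
tool_pos: [0.5447, 0.1983, 0.1925]
tool_rot: [0.0, 0.978, 0.208, -0.007]
contact_force: [-0.6, 0.3, -1.2]
gripper_width: 0.501
```

```bash
python3 - <<'E'
from h import *
s=manip.state();print(s["joint_pos"],s["tool_pos"],s["contact_force"])
t=cams.grab_frame("top");c=cams.grab_frame("scene");cv2.imwrite("pics/top1.png",t[:,:,::-1]);cv2.imwrite("pics/scene1.png",c[:,:,::-1])
print(proj("scene",s["tool_pos"]),proj("scene",(.549,.199,.172)))
b=cv2.resize(c[120:200,215:295,::-1],None,fx=7,fy=7,interpolation=2);cv2.imwrite("pics/c4.png",b)
E
```

```text
[ 2.20706198e-01 -1.79776211e-02  1.75001730e+00  2.98240958e-06
  1.42408649e+00  1.37281779e+00] [0.54470803 0.19825672 0.19248526] [-0.64128458  0.30565751 -1.18276745]
[251.64338381 154.60887486] [252.99731391 161.21986635]
```

View pics/c4.png

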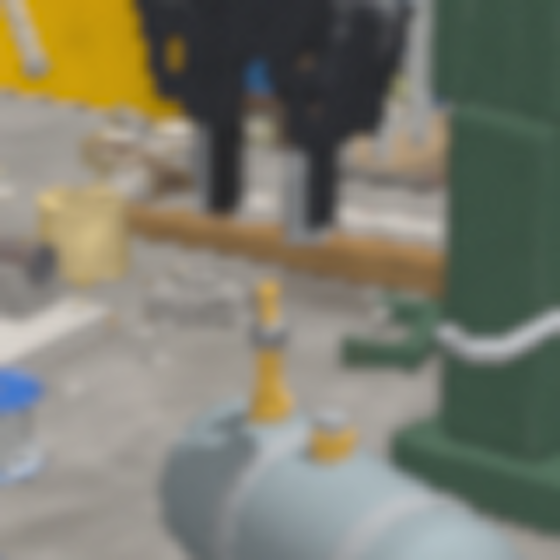

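Fingers hang above the pin at crop (265,285), with the pin midway between them. I'll settle, then recheck the pose.

Emit:
jog_arm(targets=[[0,0,0,0],[0,0,0,0],[0,0,0,0]])

```text
time: 2.78
tool_pos: [0.5508, 0.1997, 0.2043]
tool_rot: [-0.0, 0.978, 0.208, 0.002]
contact_force: [-0.4, -0.7, -0.4]
gripper_width: 0.501
```

Emit:
jog_arm(targets=[[-0.001,0,0.015,0],[-0.001,0,0.03,0],[-0.001,0,0.045,0],[-0.001,0,0.057,0],[-0.001,0,0.066,0]])

```text
time: 3.2
tool_pos: [0.5487, 0.199, 0.1351]
tool_rot: [-0.0, 0.978, 0.208, 0.0]
contact_force: [-0.3, -0.4, -0.9]
gripper_width: 0.501
```

Emit:
jog_arm(targets=[[0,0,0,0],[0,0,0,0],[0,0,0,0]])

```text
time: 3.45
tool_pos: [0.5492, 0.1991, 0.1365]
tool_rot: [0.0, 0.978, 0.208, 0.001]
contact_force: [0.8, 0.6, -0.1]
gripper_width: 0.498
```

Emit:
jog_arm(targets=[[0,0,0.003,0],[0,0,0.003,0],[0,0,0.003,0],[0,0,0.003,0],[0,0,0.003,0]], fingers=0)

```text
time: 3.87
tool_pos: [0.5475, 0.2019, 0.1329]
tool_rot: [-0.003, 0.978, 0.208, -0.0]
contact_force: [-3.7, 9.7, 1.7]
gripper_width: 0.124
```

Emit:
jog_arm(targets=[[0,0,0,0],[0,0,0,0]])

```text
time: 4.03
tool_pos: [0.5475, 0.2019, 0.1329]
tool_rot: [-0.003, 0.978, 0.208, -0.0]
contact_force: [-3.0, 7.8, 1.7]
gripper_width: 0.126
```

Closed width 0.125 looks more like the 11 mm stem than the 14 mm nut. The tool was also pulled about 3 mm sideways. I'll re-grip higher and recentred to compare widths.

Emit:
jog_arm(targets=[[0,0,0,0],[0,-0.003,0,0],[0,-0.003,-0.006,0],[0,-0.003,-0.006,0]], fingers=0.3)

```text
time: 4.37
tool_pos: [0.548, 0.2017, 0.1397]
tool_rot: [0.0, 0.978, 0.208, 0.001]
contact_force: [-0.7, -1.3, 0.8]
gripper_width: 0.302
```

Emit:
jog_arm(targets=[[0,0,0,0],[0,0,0,0],[0,0,0,0],[0,0,0,0]], fingers=0)

```text
time: 4.7
tool_pos: [0.5476, 0.202, 0.139]
tool_rot: [-0.0, 0.978, 0.208, 0.001]
contact_force: [-1.6, 1.5, 2.5]
gripper_width: 0.125
```

Same width at both heights, so the pads are on the nut (the opening scale isn't quite linear). I'll turn the first 35° and check the torque.

Emit:
jog_arm(targets=[[0,0,-0.0002,-7],[0,0,-0.0005,-14],[0,0,-0.0007,-21],[0,0,-0.001,-28],[0,0,-0.0012,-35]])

```text
time: 5.12
tool_pos: [0.5485, 0.201, 0.1403]
tool_rot: [0.001, 0.869, 0.495, 0.001]
contact_force: [2.6, -2.2, 2.3]
gripper_width: 0.124
```

```bash
python3 - <<'E'
from h import *
s=manip.state();print(s["joint_pos"],s["tool_pos"],s["contact_force"],s["ft_torque"],s["gripper_width"],s["joint_efforts"][5])
E
```

```text
[ 0.22484268  0.02765056  1.7945401  -0.00199332  1.31648173  0.76077183] [0.54851785 0.20101418 0.14033141] [ 2.61193531 -2.19895781  2.33948436] [-0.41501592 -0.31606784 -0.0322799 ] 0.12376060387780974 1.15359328687191
```

Resisting torque is about −0.03 to −0.06 N·m with no side load. That matches the nut turning; a fixed stem would resist far more. Continuing.

Emit:
jog_arm(targets=[[0,0,-0.0002,-7],[0,0,-0.0005,-14],[0,0,-0.0007,-21],[0,0,-0.001,-28],[0,0,-0.0012,-35]])

```text
time: 5.53
tool_pos: [0.5499, 0.2007, 0.1418]
tool_rot: [0.003, 0.68, 0.733, 0.002]
contact_force: [6.5, -1.4, 1.0]
gripper_width: 0.119
```

Emit:
jog_arm(targets=[[0,0,-0.0002,-7],[0,0,-0.0005,-14],[0,0,-0.0007,-21],[0,0,-0.001,-28],[0,0,-0.0012,-35]])

```text
time: 5.95
tool_pos: [0.5512, 0.2011, 0.1434]
tool_rot: [0.005, 0.428, 0.904, 0.002]
contact_force: [11.6, 0.8, -1.4]
gripper_width: 0.122
```

Emit:
jog_arm(targets=[[0,0,-0.0002,-7],[0,0,-0.0005,-14],[0,0,-0.0007,-21],[0,0,-0.001,-28],[0,0,-0.0012,-35]])

```text
time: 6.37
tool_pos: [0.5519, 0.2024, 0.1448]
tool_rot: [0.006, 0.137, 0.991, 0.002]
contact_force: [14.9, 5.7, -3.1]
gripper_width: 0.122
```

```bash
python3 - <<'E'
from h import *
s=manip.state();print(s["joint_pos"],s["tool_pos"],s["contact_force"],s["ft_torque"],s["gripper_width"],s["joint_efforts"][5])
E
```

```text
[ 2.24893118e-01  2.49746229e-02  1.78941134e+00 -1.00318623e-05
  1.31419887e+00 -1.07190130e+00] [0.55186706 0.2023607  0.14481542] [14.92949761  5.6665257  -3.13631611] [ 0.80540714 -2.38942857 -0.07957995] 0.12242516211810948 1.1775220558047295
```

Emit:
jog_arm(targets=[[-0.001,0.001,-0.0002,-7],[-0.002,0.002,-0.0005,-14],[-0.0026,0.002,-0.0007,-21],[-0.0026,0.002,-0.0009,-28],[-0.0026,0.002,-0.0011,-34]])

```text
time: 6.78
tool_pos: [0.5526, 0.2039, 0.1442]
tool_rot: [0.004, -0.159, 0.987, 0.001]
contact_force: [10.6, 6.6, -5.5]
gripper_width: 0.118
```

```bash
python3 - <<'E'
from h import *
s=manip.state();print(s["joint_pos"],s["tool_pos"],s["contact_force"],s["ft_torque"],s["gripper_width"],s["joint_efforts"][5])
E
```

```text
[ 0.226399    0.03202662  1.78329955  0.00178716  1.31897003 -1.6643812 ] [0.55260603 0.20393128 0.14417925] [10.56675223  6.6032271  -5.45737486] [ 1.14854255 -1.62046328  0.08307673] 0.11768177596706991 1.0213755816221237
```

Emit:
jog_arm(targets=[[0,0,0,-6],[0,0,0,-12],[0,0,0,-18],[0,0,0,-18]])

```text
time: 7.12
tool_pos: [0.5521, 0.2048, 0.1443]
tool_rot: [0.003, -0.311, 0.951, 0.001]
contact_force: [6.3, 7.7, -3.4]
gripper_width: 0.123
```

```bash
python3 - <<'E'
from h import *
s=manip.state();print(s["joint_pos"],s["tool_pos"],s["contact_force"],s["ft_torque"],s["gripper_width"],s["joint_efforts"][5])
c=cams.grab_frame("scene")
b=cv2.resize(c[140:200,215:295,::-1],None,fx=9,fy=9,interpolation=2);cv2.imwrite("pics/c5.png",b)
E
```

```text
[ 0.2271697   0.03198996  1.78312847  0.00348837  1.32002812 -1.97617067] [0.55214709 0.20476029 0.14429742] [ 6.27684571  7.73573676 -3.35130095] [ 1.23737805 -0.94772006  0.04562158] 0.12274494773500974 -0.6269616074860096
```

View pics/c5.png

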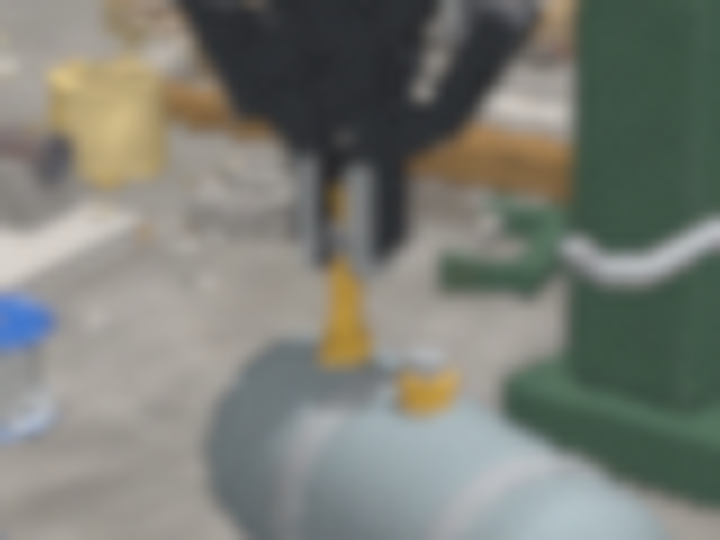

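Pads hold the nut with brass below it. Total turn is 193° (3.36 rad), and the tool stopped rising near the end, which suggests the stop. A second pinch and turn will make sure.

Emit:
jog_arm(targets=[[0,0,0,0],[0,0,0,7],[0,0,0,14],[0,0,0,21],[0,0,0,28]], fingers=0.35)

```text
time: 7.58
tool_pos: [0.5499, 0.2022, 0.1435]
tool_rot: [-0.001, -0.067, 0.998, -0.001]
contact_force: [0.1, -1.2, -0.6]
gripper_width: 0.352
```

Emit:
jog_arm(targets=[[0,0,0,7],[0,0,0,14],[0,0,0,21],[0,0,0,28],[0,0,0,35]])

```text
time: 8.0
tool_pos: [0.55, 0.2022, 0.1435]
tool_rot: [-0.0, 0.236, 0.972, -0.001]
contact_force: [-1.0, 0.0, -0.4]
gripper_width: 0.354
```

Emit:
jog_arm(targets=[[0,0,0,0],[0,0,0,0]])

```text
time: 8.17
tool_pos: [0.55, 0.2024, 0.1437]
tool_rot: [-0.0, 0.232, 0.973, -0.001]
contact_force: [-0.2, -0.1, 0.1]
gripper_width: 0.352
```

```bash
python3 - <<'E'
from h import *
s=manip.state();print(s["joint_pos"],s["tool_pos"],s["contact_force"],s["ft_torque"],s["gripper_width"],s["joint_efforts"][5])
c=cams.grab_frame("scene");cv2.imwrite("pics/scene2.png",c[:,:,::-1]);t=cams.grab_frame("top");cv2.imwrite("pics/top2.png",t[:,:,::-1])
E
```

```text
[ 2.26063538e-01  3.12378392e-02  1.78497998e+00 -7.12070853e-04
  1.32644815e+00 -8.76194489e-01] [0.55000939 0.20243841 0.14367537] [-0.24663078 -0.09495775  0.07660089] [-0.01252356 -0.02576363  0.04286108] 0.3524922777654677 0.11488624848425388
```

Emit:
jog_arm(targets=[[0.0005,0.001,0.003,0],[0.0005,0.001,0.003,0]])

```text
time: 8.43
tool_pos: [0.5499, 0.204, 0.1405]
tool_rot: [-0.0, 0.233, 0.972, -0.0]
contact_force: [0.1, 0.2, 0.0]
gripper_width: 0.35
```

Emit:
jog_arm(targets=[[0,0,0,0],[0,0,0,0],[0,0,0,0],[0,0,0,0],[0,0,0,0]], fingers=0)

```text
time: 8.85
tool_pos: [0.5498, 0.2033, 0.141]
tool_rot: [-0.001, 0.233, 0.972, -0.001]
contact_force: [-3.2, -3.7, 1.1]
gripper_width: 0.127
```

```bash
python3 - <<'E'
from h import *
s=manip.state();print(s["joint_pos"],s["tool_pos"],s["contact_force"],s["ft_torque"],s["gripper_width"],s["joint_efforts"][5])
E
```

```text
[ 2.27836230e-01  3.46488360e-02  1.78624479e+00 -1.28340682e-03
  1.32264366e+00 -8.71420248e-01] [0.54975961 0.20327987 0.14097303] [-3.1810827  -3.65443883  1.12571526] [-0.68795346  0.49650129  0.06807406] 0.1266991391514679 0.04154985537752509
```

Emit:
jog_arm(targets=[[0,0,0,-5],[0,0,0,-10],[0,0,0,-15],[0,0,0,-20]])

```text
time: 9.18
tool_pos: [0.5498, 0.2033, 0.1413]
tool_rot: [-0.001, 0.059, 0.998, -0.001]
contact_force: [-3.4, -5.0, 2.9]
gripper_width: 0.13
```

```bash
python3 - <<'E'
from h import *
s=manip.state();print(s["joint_pos"],s["tool_pos"],s["contact_force"],s["ft_torque"],s["gripper_width"],s["joint_efforts"][5])
E
```

```text
[ 2.27817183e-01  3.43283672e-02  1.78593297e+00 -1.28791721e-03
  1.32335018e+00 -1.22450751e+00] [0.5497605  0.20326739 0.14133649] [-3.38514121 -4.97325734  2.89922506] [-0.76843581  0.56089836 -0.06608539] 0.1300708552797563 0.7898024842143059
```

Torque is about the running value, and the upward force rose as though the nut is still climbing. I'll keep turning with no commanded lift, so the tool height shows any climb.

Emit:
jog_arm(targets=[[0,0,0,-7],[0,0,0,-14],[0,0,0,-21],[0,0,0,-28],[0,0,0,-35]])

```text
time: 9.6
tool_pos: [0.5496, 0.2031, 0.1407]
tool_rot: [-0.001, -0.245, 0.97, -0.001]
contact_force: [-2.5, -5.2, 0.7]
gripper_width: 0.126
```

```bash
python3 - <<'E'
from h import *
s=manip.state();print(s["joint_pos"][5],s["tool_pos"],s["contact_force"],s["ft_torque"],s["gripper_width"],s["joint_efforts"][5])
E
```

```text
-1.8372170725193357 [0.54958557 0.20305584 0.14065384] [-2.45937403 -5.23197692  0.66471136] [-0.81668067  0.39110014 -0.12218146] 0.12602046961211494 1.1093749478459358
```

Emit:
jog_arm(targets=[[0,0,0,-7],[0,0,0,-14],[0,0,0,-21],[0,0,0,-28],[0,0,0,-35]])

```text
time: 10.02
tool_pos: [0.5498, 0.203, 0.1414]
tool_rot: [-0.001, -0.525, 0.851, -0.001]
contact_force: [-4.5, -3.8, 3.8]
gripper_width: 0.123
```

```bash
python3 - <<'E'
from h import *
s=manip.state();print(s["joint_pos"][5],s["tool_pos"],s["contact_force"],s["ft_torque"],s["gripper_width"],s["joint_efforts"][5])
E
```

```text
-2.448017243975927 [0.54982166 0.20301493 0.1413745 ] [-4.47136194 -3.77911496  3.7774838 ] [-0.81827212  0.598367   -0.12108608] 0.12313195752716607 1.1469362676143646
```

No steady climb over 90° more and higher torque (about 0.12–0.19 N·m), so the nut is slipping in the pads at its stop. Releasing and preparing to press.

Emit:
jog_arm(targets=[[0,0,0,0],[0,0,0,0],[0,0,-0.03,0],[0,0,-0.06,0],[0,0,-0.075,0]], fingers=0.35)

```text
time: 10.43
tool_pos: [0.5519, 0.2049, 0.2202]
tool_rot: [0.003, -0.522, 0.853, -0.0]
contact_force: [0.4, -0.1, 1.5]
gripper_width: 0.35
```

Emit:
jog_arm(targets=[[0,0,0,7],[0,0,0,14],[0,0,0,21],[0,0,0,28],[0,0,0,35]], fingers=0)

```text
time: 10.85
tool_pos: [0.5506, 0.2046, 0.2164]
tool_rot: [0.001, -0.238, 0.971, 0.0]
contact_force: [-0.1, -0.7, -0.2]
gripper_width: -0.002
```

Emit:
jog_arm(targets=[[0,0,0,7],[0,0,0,14],[0,0,0,21],[0,0,0,28],[0,0,0,35]])

```text
time: 11.27
tool_pos: [0.5506, 0.2046, 0.2163]
tool_rot: [0.001, 0.065, 0.998, 0.001]
contact_force: [0.4, 0.3, 0.3]
gripper_width: -0.003
```

Emit:
jog_arm(targets=[[0,0,0,0],[0,0,0,0]])

```text
time: 11.43
tool_pos: [0.5505, 0.2044, 0.2163]
tool_rot: [0.0, 0.06, 0.998, 0.0]
contact_force: [0.6, -0.0, 1.0]
gripper_width: 0.002
```

```bash
python3 - <<'E'
from h import *
s=manip.state();print(s["joint_pos"],s["tool_pos"],s["tool_rot"],s["contact_force"],s["gripper_width"])
c=cams.grab_frame("scene")[:,:,::-1];cv2.imwrite("pics/scene3.png",c)
a=cv2.imread("pics/scene0.png");f=lambda i:cv2.resize(i[140:190,230:275],None,fx=8,fy=8,interpolation=2)
cv2.imwrite("pics/c6.png",np.hstack([f(a),f(c)]))
E
```

```text
[ 2.28555952e-01 -2.74078860e-02  1.71893112e+00  5.41651821e-04
  1.44928761e+00 -1.22250534e+00] [0.55047553 0.20438739 0.21628394] [2.98287884e-04 5.98644196e-02 9.98206405e-01 3.68926301e-04] [ 0.58151826 -0.01031653  1.03335049] 0.002234715555616547
```

View pics/c6.png

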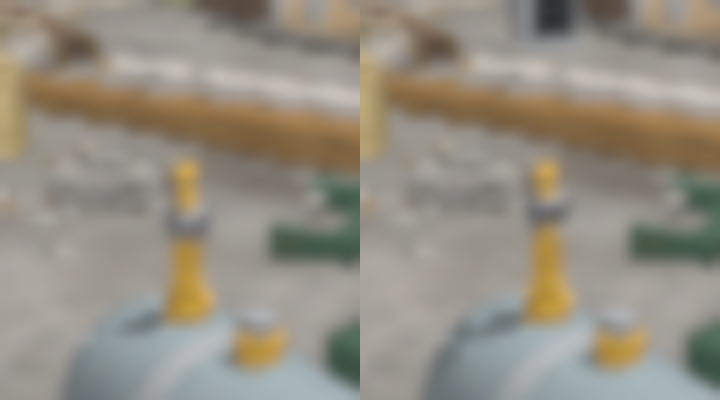

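The nut has risen (right half vs left half, nut at about row 222 → 210). I'll measure the shift from saturation profiles.

```bash
python3 - <<'E'
from h import *
np.set_printoptions(precision=1,suppress=True)
for n in("scene0","scene3"):
    i=cv2.imread(f"pics/{n}.png")[155:185,249:258].astype(float)
    y=(i[:,:,2]-i[:,:,0]) # yellow-ness
    print(n,y[:,3:6].mean(1))
for z in(.145,.150,.156,.162,.175):print(z,proj("scene",(.55,.2034,z)))
E
```

```text
scene0 [ 63.   54.7  33.7  19.   28.   62.7  92.   81.7  76.7  79.3  63.   30.7
   4.7   0.3  22.3  64.   93.   99.7 101.7 107.  111.7 116.7 120.3 122.3
  92.   35.3  -7.  -13.7 -10.3  -7.7]
scene3 [ 63.7  55.3  34.3  19.3  28.   62.7  92.   80.7  68.   45.7  10.3  -0.3
  16.3  47.   76.3  91.3  98.7 100.  102.3 106.7 111.7 116.7 121.  123.
  92.7  35.7  -6.7 -13.7  -9.7  -8.3]
0.145 [252.8 169.6]
0.15 [252.8 167.9]
0.156 [252.8 166. ]
0.162 [252.8 164. ]
0.175 [252.7 159.7]
```

Estimates give a rise of 4.8–5.5 mm against 5.4–6.0 expected, so it's borderline. One more pinch, lower on the nut, to be sure.

Emit:
jog_arm(targets=[[0.0006,-0.001,0.02,7],[0.0006,-0.001,0.04,14],[0.0006,-0.001,0.058,21],[0.0006,-0.001,0.07,28],[0.0006,-0.001,0.078,35]], fingers=0.4)

```text
time: 11.9
tool_pos: [0.5486, 0.203, 0.1361]
tool_rot: [-0.001, 0.36, 0.933, -0.001]
contact_force: [-0.1, -0.1, -0.2]
gripper_width: 0.4
```

Emit:
jog_arm(targets=[[0,0,0,0],[0,0,0,0]])

```text
time: 12.07
tool_pos: [0.5494, 0.2031, 0.1378]
tool_rot: [-0.0, 0.356, 0.934, -0.0]
contact_force: [0.9, 0.3, -0.8]
gripper_width: 0.4
```

Emit:
jog_arm(targets=[[0,0,0,0],[0,0,0,0],[0,0,0,0],[0,0,0,0],[0,0,0,0]], fingers=0)

```text
time: 12.48
tool_pos: [0.55, 0.203, 0.1392]
tool_rot: [0.001, 0.358, 0.934, 0.0]
contact_force: [-2.1, -1.2, 3.3]
gripper_width: 0.125
```

```bash
cat > st.py <<'E'
from h import *
np.set_printoptions(precision=4,suppress=True)
s=manip.state();print(s["joint_pos"],s["tool_pos"],s["tool_rot"],s["contact_force"],s["ft_torque"],s["gripper_width"],s["joint_efforts"][5],s["time"])
E
python3 st.py
```

```text
[ 0.2269  0.0346  1.7894 -0.0004  1.3163 -0.6113] [0.55   0.203  0.1392] [0.0006 0.3581 0.9337 0.0002] [-2.1181 -1.2306  3.3268] [-0.3049  0.1846  0.0103] 0.1245068965064158 0.004225097800372168 12.4833
```

Emit:
jog_arm(targets=[[0,0,0,-4],[0,0,0,-8]])

```text
time: 12.65
tool_pos: [0.55, 0.2031, 0.1392]
tool_rot: [0.001, 0.291, 0.957, 0.0]
contact_force: [-1.3, -1.7, 3.5]
gripper_width: 0.13
```

```bash
python3 st.py
```

```text
[ 0.2269  0.0347  1.7893 -0.0002  1.3164 -0.7538] [0.55   0.2031 0.1392] [0.0005 0.2908 0.9568 0.0002] [-1.3076 -1.7431  3.5194] [-0.247   0.2729 -0.0551] 0.13045315231253063 0.7092324458062649 12.65
```

Emit:
jog_arm(targets=[[0,0,0,-6],[0,0,0,-12],[0,0,0,-18],[0,0,0,-24],[0,0,0,-30]])

```text
time: 13.07
tool_pos: [0.5522, 0.203, 0.1398]
tool_rot: [0.003, 0.033, 0.999, 0.001]
contact_force: [5.6, -1.1, -2.7]
gripper_width: 0.124
```

```bash
python3 st.py
```

```text
[ 0.2262  0.0351  1.7879 -0.0008  1.3117 -1.2784] [0.5522 0.203  0.1398] [0.0034 0.033  0.9994 0.0005] [ 5.6265 -1.0732 -2.6865] [-0.1296 -0.725   0.1372] 0.12411647177292531 0.8733223378658295 13.0667
```

Emit:
jog_arm(targets=[[0,0,0,-6],[0,0,0,-12],[0,0,0,-18],[0,0,0,-24],[0,0,0,-30]])

```text
time: 13.48
tool_pos: [0.5519, 0.2041, 0.1395]
tool_rot: [0.004, -0.227, 0.974, 0.001]
contact_force: [4.7, 2.7, 0.7]
gripper_width: 0.126
```

```bash
python3 st.py
```

```text
[ 0.2271  0.0355  1.788   0.0016  1.3111 -1.8029] [0.5519 0.2041 0.1395] [ 0.0035 -0.2274  0.9738  0.0007] [4.6557 2.6698 0.6639] [ 0.3504 -0.737  -0.1274] 0.12559598138889144 0.9195582009851933 13.4833
```

Over 68° more there was no climb (z 0.1392→0.1395) and only stick-slip torque, so the nut is at its stop. Releasing to press.

Emit:
jog_arm(targets=[[0,0,0,0],[0,0,0,0],[0,0,-0.025,0],[0,0,-0.05,0],[0,0,-0.062,0]], fingers=0.4)

```text
time: 13.9
tool_pos: [0.5505, 0.2034, 0.2031]
tool_rot: [0.002, -0.224, 0.975, 0.0]
contact_force: [1.0, -0.6, 0.2]
gripper_width: 0.401
```

Emit:
jog_arm(targets=[[0,0,0,7],[0,0,0,14],[0,0,0,21],[0,0,0,28],[0,0,0,35]], fingers=0)

```text
time: 14.32
tool_pos: [0.5493, 0.2031, 0.1997]
tool_rot: [-0.0, 0.082, 0.997, -0.0]
contact_force: [1.2, -0.2, -0.1]
gripper_width: -0.002
```

Emit:
jog_arm(targets=[[0,0,0,0],[0,0,0,0]])

```text
time: 14.48
tool_pos: [0.5493, 0.2031, 0.1998]
tool_rot: [-0.0, 0.077, 0.997, -0.0]
contact_force: [0.7, -0.1, -0.1]
gripper_width: -0.004
```

```bash
python3 st.py
```

```text
[ 0.227  -0.0185  1.738   0.      1.4226 -1.189 ] [0.5493 0.2031 0.1998] [-0.0003  0.0773  0.997  -0.0001] [ 0.7113 -0.0952 -0.1055] [-0.0363  0.0085  0.0011] -0.003701265135988526 0.12003385461866856 14.4833
```

Emit:
jog_arm(targets=[[0,0,0.01,0],[0,0,0.02,0],[0,0,0.024,0],[0,0,0.024,0],[0,0,0.024,0]])

```text
time: 14.9
tool_pos: [0.549, 0.203, 0.1751]
tool_rot: [-0.001, 0.078, 0.997, -0.0]
contact_force: [-0.2, 0.3, 1.2]
gripper_width: -0.003
```

Emit:
jog_arm(targets=[[0,0,0.001,0],[0,0,0.002,0],[0,0,0.002,0]])

```text
time: 15.15
tool_pos: [0.5497, 0.2031, 0.1744]
tool_rot: [0.0, 0.078, 0.997, 0.0]
contact_force: [-0.7, -0.5, 0.9]
gripper_width: 0.003
```

Emit:
jog_arm(targets=[[0,0,0.001,0],[0,0,0.002,0],[0,0,0.002,0]])

```text
time: 15.4
tool_pos: [0.5495, 0.2031, 0.1721]
tool_rot: [-0.0, 0.078, 0.997, -0.0]
contact_force: [0.3, -0.4, -1.2]
gripper_width: -0.001
```

Emit:
jog_arm(targets=[[0,0,0.001,0],[0,0,0.002,0],[0,0,0.002,0]])

```text
time: 15.65
tool_pos: [0.5497, 0.2031, 0.1708]
tool_rot: [0.0, 0.078, 0.997, 0.0]
contact_force: [-1.2, -0.5, 4.6]
gripper_width: -0.003
```

Emit:
jog_arm(targets=[[0,0,0.001,0],[0,0,0.002,0],[0,0,0.002,0]])

```text
time: 15.9
tool_pos: [0.5497, 0.2031, 0.1688]
tool_rot: [0.0, 0.079, 0.997, 0.0]
contact_force: [-3.0, -1.0, 5.5]
gripper_width: -0.003
```

Emit:
jog_arm(targets=[[0,0,0.001,0],[0,0,0.002,0],[0,0,0.002,0]])

```text
time: 16.15
tool_pos: [0.5497, 0.2032, 0.1671]
tool_rot: [0.0, 0.078, 0.997, 0.0]
contact_force: [-4.8, -1.6, 7.0]
gripper_width: -0.0
```

Emit:
jog_arm(targets=[[0,0,0.001,0],[0,0,0.002,0],[0,0,0.002,0]])

```text
time: 16.4
tool_pos: [0.5498, 0.2032, 0.1668]
tool_rot: [0.0, 0.078, 0.997, 0.0]
contact_force: [-5.1, -1.9, 13.7]
gripper_width: -0.002
```

Emit:
jog_arm(targets=[[0,0,0.001,0],[0,0,0.002,0],[0,0,0.002,0]])

```text
time: 16.65
tool_pos: [0.55, 0.2033, 0.1667]
tool_rot: [0.001, 0.078, 0.997, 0.0]
contact_force: [-9.9, -2.7, 19.1]
gripper_width: 0.001
```

Contact at about z 0.172 and a hard stop at 0.1667 (about 5 mm travel, 19 N). Holding for over a second.

Emit:
jog_arm(targets=[[0,0,0,0],[0,0,0,0],[0,0,0,0],[0,0,0,0],[0,0,0,0]])

```text
time: 17.07
tool_pos: [0.55, 0.2032, 0.1667]
tool_rot: [0.001, 0.078, 0.997, 0.0]
contact_force: [-10.4, -2.0, 19.3]
gripper_width: 0.001
```

Emit:
jog_arm(targets=[[0,0,0,0],[0,0,0,0],[0,0,0,0],[0,0,0,0],[0,0,0,0]])

```text
time: 17.48
tool_pos: [0.55, 0.2032, 0.1667]
tool_rot: [0.001, 0.078, 0.997, 0.0]
contact_force: [-10.5, -3.1, 20.6]
gripper_width: 0.0
```

Emit:
jog_arm(targets=[[0,0,0,0],[0,0,0,0],[0,0,0,0],[0,0,0,0],[0,0,0,0]])

```text
time: 17.9
tool_pos: [0.55, 0.2032, 0.1667]
tool_rot: [0.001, 0.078, 0.997, 0.0]
contact_force: [-10.7, -3.1, 19.2]
gripper_width: 0.004
```

Emit:
jog_arm(targets=[[0,0,0,0],[0,0,0,0],[0,0,0,0],[0,0,0,0]])

```text
time: 18.23
tool_pos: [0.55, 0.2033, 0.1667]
tool_rot: [0.001, 0.078, 0.997, 0.0]
contact_force: [-10.0, -2.9, 19.1]
gripper_width: 0.001
```

Emit:
jog_arm(targets=[[0,0,-0.008,0],[0,0,-0.02,0],[0,0,-0.06,0],[0,0,-0.1,0],[0,0,-0.14,0]])

```text
time: 18.65
tool_pos: [0.549, 0.203, 0.3025]
tool_rot: [-0.001, 0.079, 0.997, -0.0]
contact_force: [0.6, 1.0, -0.2]
gripper_width: -0.0
```

Emit:
jog_arm(targets=[[0,0,-0.04,0],[0,0,-0.08,0],[0,0,-0.11,0],[0,0,-0.11,0]], fingers=1)

```text
time: 18.98
tool_pos: [0.5514, 0.2035, 0.4215]
tool_rot: [0.007, 0.079, 0.997, 0.002]
contact_force: [-0.4, 0.9, 0.2]
gripper_width: 0.56
```

```bash
python3 st.py; python3 - <<'E'
from h import *
np.set_printoptions(precision=1,suppress=True)
c=cams.grab_frame("scene")[:,:,::-1];cv2.imwrite("pics/scene4.png",c)
i=c[155:185,249:258].astype(float);print((i[:,:,2]-i[:,:,0])[:,3:6].mean(1))
E
```

```text
[ 0.227  -0.087   1.4404  0.      1.7741 -1.1866] [0.5514 0.2035 0.4215] [0.0068 0.0785 0.9969 0.0021] [-0.3505  0.9205  0.2264] [-0.0158  0.0476  0.0218] 0.5600679075977526 1.6793731205666518e-06 18.9833
[ 62.7  55.   33.7  19.   28.   62.7  91.7  81.   67.3  44.7  10.   -1.7
   9.3  36.7  72.3  91.3  97.3  99.7 101.7 106.3 111.  116.7 120.7 122.3
  92.   35.3  -7.3 -13.7 -10.3  -8. ]
```

The pin held at its stop 1.6 s and sprang back, and the nut stayed up. Moving to the tag.

Emit:
jog_arm(targets=[[0.001,-0.03,0,5],[0.003,-0.06,0,10],[0.004,-0.09,0,15],[0.005,-0.12,0,20],[0.007,-0.15,0,25]], fingers=1)

```text
time: 19.45
tool_pos: [0.5185, 0.0549, 0.4099]
tool_rot: [-0.001, 0.294, 0.956, -0.0]
contact_force: [0.6, -0.1, 0.4]
gripper_width: 1.001
```

Emit:
jog_arm(targets=[[-0.011,-0.028,0,5],[-0.023,-0.055,0,10],[-0.034,-0.083,0,15],[-0.046,-0.111,0,20],[-0.057,-0.139,0,25]])

```text
time: 19.87
tool_pos: [0.488, -0.0924, 0.41]
tool_rot: [-0.001, 0.494, 0.869, -0.0]
contact_force: [0.4, 0.5, -0.3]
gripper_width: 1.002
```

Emit:
jog_arm(targets=[[-0.022,-0.02,0,5],[-0.044,-0.041,0,10],[-0.065,-0.061,0,15],[-0.087,-0.082,0,20],[-0.109,-0.102,0,23.4]])

```text
time: 20.28
tool_pos: [0.4566, -0.2383, 0.41]
tool_rot: [-0.001, 0.66, 0.751, -0.0]
contact_force: [0.1, -0.2, 0.5]
gripper_width: 1.002
```

Emit:
jog_arm(targets=[[0,0,0.04,0],[0,0,0.08,0],[0,0,0.12,0],[0,0,0.16,0],[0,0,0.2,0]])

```text
time: 20.7
tool_pos: [0.4563, -0.2365, 0.2083]
tool_rot: [-0.001, 0.659, 0.752, -0.0]
contact_force: [0.4, -0.5, 0.2]
gripper_width: 0.999
```

Emit:
jog_arm(targets=[[0,0,0.03,0],[0,0,0.05,0],[0,0,0.05,0],[0,0,0.05,0],[0,0,0.05,0]])

```text
time: 21.12
tool_pos: [0.4579, -0.2374, 0.1632]
tool_rot: [0.001, 0.659, 0.752, 0.0]
contact_force: [0.4, -0.6, 0.9]
gripper_width: 0.999
```

```bash
python3 st.py; python3 - <<'E'
from h import *
c=cams.grab_frame("scene")[:,:,::-1];t=cams.grab_frame("top")[:,:,::-1]
cv2.imwrite("pics/scene5.png",c);cv2.imwrite("pics/top5.png",t)
a=cv2.resize(c[215:315,255:335],None,fx=5,fy=5,interpolation=2);b=cv2.resize(t[195:275,335:395],None,fx=6,fy=6,interpolation=2)
im=np.zeros((500,770,3),np.uint8);im[:,:400]=a;im[:480,405:765]=b;cv2.imwrite("pics/c7.png",im)
p=manip.state()["tool_pos"];print(proj("scene",p),proj("top",p))
E
```

```text
[-0.6226 -0.1608  1.9338 -0.      1.3672 -0.7552] [ 0.4579 -0.2374  0.1632] [0.0007 0.6587 0.7524 0.0001] [ 0.3645 -0.5532  0.9201] [ 0.      0.0394 -0.0515] 0.9991322169425723 -2.576346048499545e-05 21.1167
[296.60882883 240.62915507] [376.47674006 230.91007595]
```

View pics/c7.png

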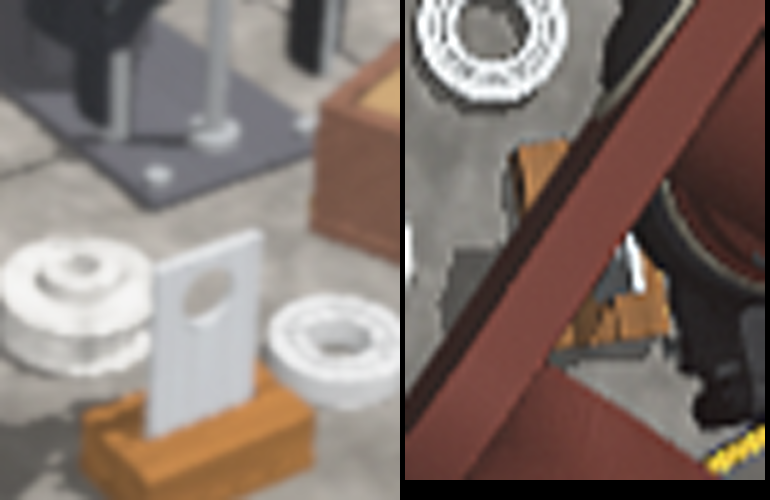

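The scene crop shows the open fingers either side of the tag, their midpoint in the same column as the tag's centre (~297). Arm and camera agree, so I'll descend and grip.

Emit:
jog_arm(targets=[[-0.001,0.002,0.02,0],[-0.001,0.002,0.04,0],[-0.001,0.002,0.06,0],[-0.001,0.002,0.08,0],[-0.001,0.002,0.095,0]])

```text
time: 21.63
tool_pos: [0.4602, -0.2382, 0.0676]
tool_rot: [0.001, 0.659, 0.752, 0.0]
contact_force: [0.3, -0.0, -0.1]
gripper_width: 1.0
```

Emit:
jog_arm(targets=[[0,0,0,0],[0,0,0,0],[0,0,0,0]])

```text
time: 21.88
tool_pos: [0.4608, -0.2387, 0.0694]
tool_rot: [0.002, 0.659, 0.752, 0.0]
contact_force: [-0.1, -0.2, -0.1]
gripper_width: 0.998
```

Emit:
jog_arm(targets=[[0,0,0,0],[0,0,0,0],[0,0,0,0],[0,0,0,0],[0,0,0,0]], fingers=0)

```text
time: 22.3
tool_pos: [0.4603, -0.2383, 0.0687]
tool_rot: [0.001, 0.659, 0.752, 0.0]
contact_force: [-0.2, -0.6, 6.1]
gripper_width: 0.568
```

```bash
python3 st.py
```

```text
[-0.6214 -0.0423  1.9945 -0.0001  1.1872 -0.754 ] [ 0.4603 -0.2383  0.0687] [0.0011 0.6587 0.7524 0.0001] [-0.231  -0.5664  6.0509] [ 0.1045  0.1656 -0.032 ] 0.5676935850181494 0.0003932726485800231 22.3
```

Tag gripped (width 0.57). Lifting straight out of the slot.

Emit:
jog_arm(targets=[[0,0,-0.01,0],[0,0,-0.03,0],[0,0,-0.05,0],[0,0,-0.075,0],[0,0,-0.1,0]])

```text
time: 22.72
tool_pos: [0.4588, -0.2373, 0.1678]
tool_rot: [-0.001, 0.659, 0.752, -0.0]
contact_force: [-0.3, -0.5, -1.2]
gripper_width: 0.568
```

Emit:
jog_arm(targets=[[0,0,-0.03,0],[0,0,-0.06,0],[0,0,-0.08,0],[0,0,-0.08,0]])

```text
time: 23.05
tool_pos: [0.4615, -0.2391, 0.2536]
tool_rot: [0.005, 0.659, 0.752, 0.0]
contact_force: [-0.2, -0.7, 0.1]
gripper_width: 0.569
```

Emit:
jog_arm(targets=[[0.012,0,0,-6],[0.024,0.001,0,-12],[0.036,0.002,0,-18],[0.048,0.003,0,-24],[0.06,0.003,0,-30.4]])

```text
time: 23.47
tool_pos: [0.4538, -0.1769, 0.2454]
tool_rot: [-0.001, 0.436, 0.9, 0.0]
contact_force: [0.1, 0.1, -0.0]
gripper_width: 0.568
```

Emit:
jog_arm(targets=[[0.011,0.009,0,-6],[0.022,0.017,0,-12],[0.033,0.026,0,-18],[0.044,0.034,0,-24],[0.055,0.043,0,-30.4]])

```text
time: 23.88
tool_pos: [0.4537, -0.1071, 0.2455]
tool_rot: [-0.001, 0.185, 0.983, 0.0]
contact_force: [0.1, 0.0, -0.8]
gripper_width: 0.569
```

Emit:
jog_arm(targets=[[0,0.016,0,-6],[0,0.031,0,-12],[-0.001,0.047,0,-18],[-0.001,0.062,0,-24],[-0.001,0.078,0,-30.4]])

```text
time: 24.3
tool_pos: [0.4836, -0.0351, 0.2455]
tool_rot: [-0.001, -0.079, 0.997, 0.0]
contact_force: [-0.1, -0.1, -1.7]
gripper_width: 0.568
```

Emit:
jog_arm(targets=[[0,0,0,0],[0,0,0,0],[0,0,0,0]])

```text
time: 24.55
tool_pos: [0.4836, -0.0362, 0.2462]
tool_rot: [-0.001, -0.076, 0.997, 0.0]
contact_force: [-1.0, -0.5, -0.5]
gripper_width: 0.57
```

```bash
python3 st.py; python3 - <<'E'
from h import *
c=cams.grab_frame("scene")[:,:,::-1]
cv2.imwrite("pics/scene6.png",c)
cv2.imwrite("pics/c8.png",cv2.resize(c[130:220,240:320],None,fx=6.5,fy=6.5,interpolation=2))
E
```

```text
[-0.228  -0.2998  1.91   -0.0004  1.533  -1.9505] [ 0.4836 -0.0362  0.2462] [-0.0009 -0.0758  0.9971  0.    ] [-1.0431 -0.5221 -0.4841] [-0.0159 -0.0714  0.0146] 0.5695012821020434 0.0011109039405710064 24.55
```

View pics/c8.png

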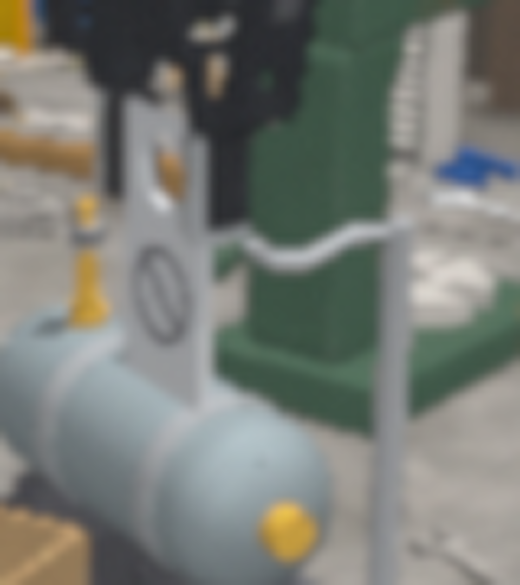

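The struck-ring mark shows at crop (160,290), facing outward, with the hole at (168,175) and the hook running (237,232)→(400,225). I'll calibrate both cameras' bias from points the robot touched, then locate the hook.

```bash
python3 - <<'E'
from h import *
np.set_printoptions(precision=4,suppress=True)
print("eye pred px",proj("scene",(.4836,-.0362,.2655)),"seen ~(265.4,156.5)")
print("pin pred px scene",proj("scene",(.55,.2034,.172)),"seen (253,160.2)  top",proj("top",(.55,.2034,.172)),"seen (172,191.2)")
t=cv2.imread("pics/top0.png")
# hook rod in top view: bright column profile per row
g=t[160:206,264:286].mean(2).astype(int)
for r in range(4,45,3): print(r+160,g[r])
for z in(.225,.23): print(z,"post",onz("top",(272.2,167.6),z),"tip",onz("top",(277.2,200.2),z))
E
```

```text
eye pred px [265.6581 156.5078] seen ~(265.4,156.5)
pin pred px scene [252.7389 160.718 ] seen (253,160.2)  top [170.3878 191.0272] seen (172,191.2)
164 [130 127 128 130 133 138 141 139 135 135 139 143 122 112 118 109 102 101
  88  82  95 112]
167 [ 91  85  93  86  83  66 146 161 163 171 177  96  88  87  98 156 171 170
 177 133  90  74]
170 [ 91  91  91  90  91  89  78 117 144 165  93  47  91  92  91  74 113 128
  97  93  90  86]
173 [ 92  92  92  94  95  96  92  44 134 176 139  58  68  92  91  90  91  92
  92  90  90  92]
176 [ 90  90  91  91  92  93  93  85  69 157 169  74  55  82  92  90  90  90
  90  91  91  90]
179 [ 90  90  92  91  92  91  93  93  59 132 165 139  61  54  94  94  92  92
  93  91  91  93]
182 [ 93  91  91  91  92  91  93  93  90  81 149 157  72  54  83 137  98  86
  89  91  91  92]
185 [ 91  90  92  93  92  91  91  85 132 156 124 160 137  59  47 141 171 177
 117  92  94  95]
188 [ 94  94  96  95  96  95  93  78 175 177 115 147 158  67  40 126 171 176
 133  90  91  92]
191 [ 92  92  92  92  93  95  94  97  52  66  81 137 167 134 176 183 141  89
  88  90  92  93]
194 [ 91  92  91  92  93  93  95  99  59  58  52  77 149 165  72  75  94  93
  92  92  90  92]
197 [ 91  91  91  91  92  95  76  57  58  58  57  47 123 142 141  91  92  92
  93  92  93  93]
200 [ 91  92  92  93  97  75  59  59  60  57  82  92  96 141 121  83  92  92
  93  92  92  92]
203 [ 89  90  92  75  57  58  59  58  55  80  94  93  93  92  94  93  93  94
  93  92  86 128]
0.225 post [ 0.5855 -0.021   0.225 ] tip [ 0.5182 -0.0306  0.225 ]
0.23 post [ 0.5843 -0.0212  0.23  ] tip [ 0.5174 -0.0308  0.23  ]
```

The scene camera agrees with the arm to 0.3 px, while the top camera is about 1.6 px off in y. Hook low point is therefore about (0.543, −0.0245, 0.2245). Lining up, then threading slowly while watching the force.

Emit:
jog_arm(targets=[[0,0.0025,0.013,0],[0,0.0025,0.026,0],[0,0.0025,0.039,0],[0,0.0025,0.039,0],[0,0.0025,0.039,0]])

```text
time: 25.02
tool_pos: [0.4827, -0.0334, 0.206]
tool_rot: [-0.002, -0.076, 0.997, 0.001]
contact_force: [0.5, 0.4, -0.6]
gripper_width: 0.57
```

Emit:
jog_arm(targets=[[-0.005,0,0,0],[-0.01,0,0,0],[-0.015,0,0,0],[-0.02,0,0,0],[-0.025,0,0,0]])

```text
time: 25.43
tool_pos: [0.5095, -0.0295, 0.2087]
tool_rot: [0.0, -0.077, 0.997, -0.0]
contact_force: [-0.0, -0.7, -0.4]
gripper_width: 0.572
```

Emit:
jog_arm(targets=[[-0.004,0,0,0],[-0.008,0,0,0],[-0.012,0,0,0],[-0.012,0,0,0]])

```text
time: 25.77
tool_pos: [0.521, -0.0277, 0.2082]
tool_rot: [0.0, -0.077, 0.997, 0.0]
contact_force: [0.3, -0.1, 0.1]
gripper_width: 0.571
```

```bash
python3 st.py; python3 - <<'E'
from h import *
c=cams.grab_frame("scene")[:,:,::-1]
cv2.imwrite("pics/scene7.png",c)
cv2.imwrite("pics/c9.png",cv2.resize(c[140:200,255:315],None,fx=9,fy=9,interpolation=2))
p=manip.state()["tool_pos"]+[0,0,.0193];print("eye",p,proj("scene",p))
E
```

```text
[-0.1958 -0.182   1.8756  0.0001  1.4479 -1.9203] [ 0.521  -0.0277  0.2082] [ 0.     -0.0768  0.997   0.    ] [ 0.2854 -0.1196  0.1335] [ 0.0096 -0.0194  0.0164] 0.5709822881122926 0.019105671672150493 25.7667
eye [ 0.52063829 -0.02774182  0.22742274] [278.71466414 169.34469722]
```

View pics/c9.png

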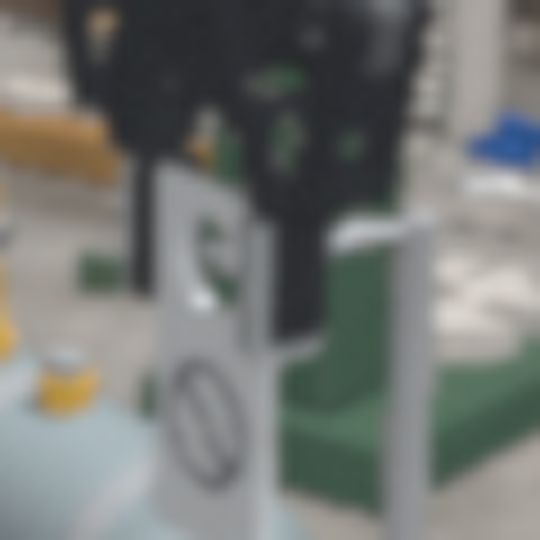

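The tag's hole is at crop (215,265) with the grey hook tip just inside it near (225,240), and there is no contact force. Advancing.

Emit:
jog_arm(targets=[[-0.003,0,0,0],[-0.006,0,0,0],[-0.006,0,0,0]])

```text
time: 26.07
tool_pos: [0.5267, -0.0268, 0.2083]
tool_rot: [0.0, -0.077, 0.997, -0.0]
contact_force: [0.9, -0.8, -1.3]
gripper_width: 0.575
```

Emit:
jog_arm(targets=[[-0.003,0,0,0],[-0.006,0,0,0],[-0.006,0,0,0]])

```text
time: 26.32
tool_pos: [0.5327, -0.0259, 0.2083]
tool_rot: [0.0, -0.077, 0.997, -0.0]
contact_force: [0.7, 0.5, -0.2]
gripper_width: 0.574
```

Emit:
jog_arm(targets=[[-0.003,0,0,0],[-0.006,0,0,0],[-0.01,0,0,0],[-0.01,0,0,0]])

```text
time: 26.65
tool_pos: [0.5428, -0.0243, 0.2082]
tool_rot: [0.0, -0.077, 0.997, -0.0]
contact_force: [0.0, 0.7, 0.3]
gripper_width: 0.571
```

Emit:
jog_arm(targets=[[0,0,0.004,0],[0,0,0.008,0],[0,0,0.01,0],[0,0,0.01,0]])

```text
time: 26.98
tool_pos: [0.5415, -0.0243, 0.197]
tool_rot: [-0.001, -0.077, 0.997, 0.0]
contact_force: [-0.7, -0.3, -0.9]
gripper_width: 0.57
```

Emit:
jog_arm(targets=[[0,0,0.002,0],[0,0,0.003,0],[0,0,0.003,0]])

```text
time: 27.23
tool_pos: [0.542, -0.0244, 0.1949]
tool_rot: [-0.0, -0.077, 0.997, 0.0]
contact_force: [-0.4, 0.2, -0.7]
gripper_width: 0.572
```

Emit:
jog_arm(targets=[[0,0,0.002,0],[0,0,0.003,0],[0,0,0.003,0]])

```text
time: 27.48
tool_pos: [0.5425, -0.0245, 0.1932]
tool_rot: [0.001, -0.077, 0.997, -0.0]
contact_force: [-0.7, 0.3, 4.0]
gripper_width: 0.568
```

Contact at eye height 0.2125, giving a hook top of 0.2245 exactly as estimated, so the hole edge is resting on the hook. Releasing and rising.

Emit:
jog_arm(targets=[[0,0,-0.001,0],[0,0,-0.001,0],[0,0,-0.001,0],[0,0,-0.001,0],[0,0,-0.001,0]], fingers=0.8)

```text
time: 27.9
tool_pos: [0.542, -0.0244, 0.1929]
tool_rot: [-0.0, -0.077, 0.997, 0.0]
contact_force: [-1.0, 0.2, -0.2]
gripper_width: 0.798
```

Emit:
jog_arm(targets=[[0,0,-0.01,0],[0,0,-0.025,0],[0,0,-0.045,0],[0,0,-0.07,0],[0,0,-0.1,0]])

```text
time: 28.32
tool_pos: [0.5413, -0.0243, 0.2933]
tool_rot: [-0.001, -0.077, 0.997, 0.0]
contact_force: [0.8, 0.3, 0.5]
gripper_width: 0.8
```

Emit:
jog_arm(targets=[[0,0,-0.03,0],[0,0,-0.06,0],[0,0,-0.09,0],[0,0,-0.12,0],[0,0,-0.12,0]])

```text
time: 28.73
tool_pos: [0.5436, -0.0247, 0.4223]
tool_rot: [0.006, -0.077, 0.997, -0.002]
contact_force: [0.6, 0.5, 1.3]
gripper_width: 0.798
```

Emit:
jog_arm(targets=[[0,0,0,0],[0,0,0,0],[0,0,0,0],[0,0,0,0],[0,0,0,0]])

```text
time: 29.15
tool_pos: [0.5418, -0.0244, 0.4116]
tool_rot: [-0.001, -0.077, 0.997, 0.0]
contact_force: [0.6, 0.8, 0.2]
gripper_width: 0.796
```

```bash
python3 st.py; python3 - <<'E'
from h import *
c=cams.grab_frame("scene")[:,:,::-1]
cv2.imwrite("pics/scene8.png",c)
cv2.imwrite("pics/c10.png",cv2.resize(c[140:310,235:395],None,fx=3.5,fy=3.5,interpolation=2))
E
```

```text
[-0.1822 -0.185   1.5452 -0.      1.7842 -1.9065] [ 0.5418 -0.0244  0.4116] [-0.0013 -0.0767  0.9971  0.0003] [0.5585 0.7765 0.2004] [-0.0036  0.0621 -0.0084] 0.796332563968208 -1.5179856518443557e-05 29.15
```

View pics/c10.png

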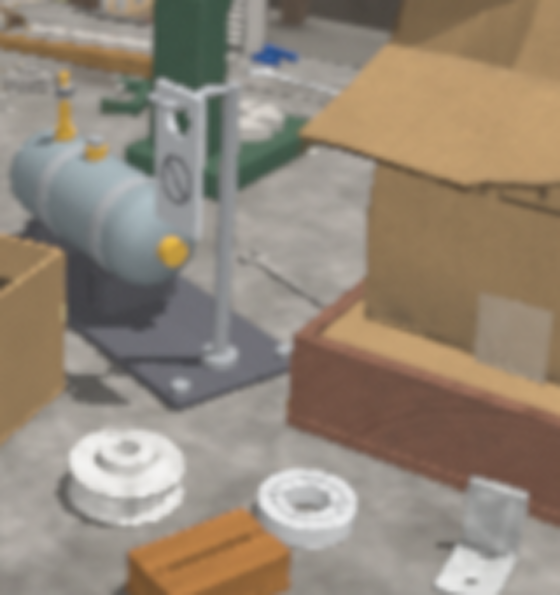

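The tag hangs on the hook at crop (178,160) with the struck ring facing outward, the block is empty and the bystanders haven't moved. I'll let it settle, check it's still, and hand in.

Emit:
jog_arm(targets=[[0,0,0,0],[0,0,0,0],[0,0,0,0],[0,0,0,0],[0,0,0,0]])

```text
time: 29.62
tool_pos: [0.5422, -0.0244, 0.4132]
tool_rot: [0.0, -0.077, 0.997, -0.0]
contact_force: [-0.5, 0.5, -0.4]
gripper_width: 0.799
```

Emit:
jog_arm(targets=[[0,0,0,0],[0,0,0,0],[0,0,0,0],[0,0,0,0],[0,0,0,0]])

```text
time: 30.03
tool_pos: [0.5422, -0.0244, 0.4132]
tool_rot: [0.0, -0.077, 0.997, -0.0]
contact_force: [0.3, -0.3, 0.4]
gripper_width: 0.803
```

Emit:
jog_arm(targets=[[0,0,0,0],[0,0,0,0],[0,0,0,0],[0,0,0,0],[0,0,0,0]])

```text
time: 30.45
tool_pos: [0.5422, -0.0244, 0.4132]
tool_rot: [-0.0, -0.077, 0.997, 0.0]
contact_force: [0.8, -0.3, -1.1]
gripper_width: 0.797
```

```bash
python3 - <<'E'
from h import *
a=cams.grab_frame("scene").astype(int);b=cams.grab_frame("scene").astype(int);o=cv2.imread("pics/scene8.png")[:,:,::-1].astype(int)
r=np.s_[155:215,270:305];print(abs(a-b)[r].max(),abs(a-o)[r].max(),abs(a-o)[r].mean())
print(manip.job_done())
E
```

```text
3 2 0.3707936507936508
the job is handed in; nothing more can be done
None
```

The job is done and handed in at about 30.5 s of the 72 s allowed. One check stayed short of certain: how far the nut rose.

- **Lock nut:** I turned it counterclockwise over three pinches until it stopped climbing and only slipped in the pads. The camera put its rise at 4.8–5.5 mm, a little under the 5.4–6 mm expected. The arm's own readings showed no further climb over the last 68° of turning.
- **Valve pin:** It went down about 5 mm to a hard stop at about 19 N and was held there for about 1.6 s. The pin's picture profile afterwards matched the one from before the press, so it sprang back.
- **Tag:** The hole edge met the hook at 4 N, at the height I had estimated. After release the last picture shows it hanging by its hole with the struck-through ring facing outward. Frames about 1.3 s apart showed it still.
- **Bench:** The pulley, bearing and bracket looked untouched in the last picture, and the tag's block is empty. I did not recheck the pliers or the big nut at the end.
- **Disagreement:** The top camera was about 3–4 mm off the arm along y at the valve, so I relied on the scene camera and contact readings for the hook.

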